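# Measure the expanding drawer divider and lock the tape

## Robot

A 7-joint arm with a two-finger parallel gripper is mounted at the origin on a cart in front of the work surface, level with it; the furniture and walls round the work are solid. World frame = base frame: x ahead of the robot, y to its left, z up, the work surface at z = 0. Lengths are in m, angles in rad, forces in N, time in s.
With the tool pointing down it reaches from about 0.35 to 0.9 m from the base axis. Payload 19.9 kg.
Tool frame: the origin (TCP) lies at the very end of the fingers, on their centre line; the grasp point (between the pads) lies 19 mm behind it (bot.tcp_to_grasp is the z of the grasp point in the tool frame, in m); z points along the fingers, y is the line along which they close (so a half turn about z gives the same grasp; the last joint's range is limited). The gripper opens to 94 mm and grips with 3 to 60 N. Pads are 16 mm wide; open, the fingers measure 119 mm over their backs; the gripper's body (75 mm by 177 mm) begins 78 mm behind the grasp point.
Start: joints at [1.127, 0.417, -0.01, 1.614, 0.005, 1.111, -0.053], TCP at [0.245, -0.575, 0.205] pointing down, gripper open.
Joint ranges: [-2.81, 2.81], [-0.39, 2.02], [-1.27, 1.25], [0.06, 2.57], [-1.19, 4.33], [0.19, 2], [-2.82, 2.82]. Speed limits (rad/s): [1.89, 1.89, 2.39, 2.39, 3.01, 3.01, 3.01].

## Interface

Orientations are given as a unit quaternion [x, y, z, w].
In Python, from workcell import bot, eoat, kinematics, cams, workorder, spotter gives the robot as it stands. Calls block until the motion is done:
- bot.move_to(position, orientation): joint-space move of the TCP to a pose.
- bot.move_straight(position, orientation=None, rate=0.15, threshold=None): straight line of the TCP; orientation=None keeps the orientation; rate is the mean speed in m/s. With threshold (N) it stops when the force on the tool has changed by that much, and returns True; else False.
- bot.move_j(angles): joint-space move.
- eoat.move_gripper(opening, squeeze=None): finger opening in m; squeeze is the grip in N (None keeps the last); returns when the fingers have stopped.
- bot.dwell(seconds).
- kinematics.ik(position, orientation): joint angles nearest the present ones, or None.
- bot.observe(): the state.
- cams.read_camera(name): name is "side" or "top" or "wrist"; returns the picture (400x640x3 uint8, blue, green, red); there is no depth.
- cams.camera_info(name): a dict with "fov_y" (degrees; the focal length in pixels is half the picture's height over the tangent of half this angle, whatever the lens; pixels are square), "cx", "cy" (the principal point, pixels), "k1" (the pictures are not rectified: a ray, as slopes to the right and down, at radius r is drawn at 1 + k1 r^2 times it, then the intrinsics apply), "rvec" (rotation vector, rad) and "tvec" (3), from world to camera coordinates, as OpenCV has them. Camera axes: x right, y down, z forward; pixel columns grow to the right and rows downward; lengths in m; the calibration is good to about 2 mm. A picture is of the moment at which its call begins: read the wrist's pose just before it. camera_info takes no time and is no camera call; for the wrist camera it gives the pose at the moment of the call.
A pose or a line that the arm cannot do raises bot.MotionError and nothing moves.
- workorder.close_job(): hands the job in; it is judged then, once.
Trained networks look in the newest picture that a camera, given by its name, has taken for a name from the list of things; names that differ only in an ending like _2 or _b are one class to them, and where a whole thing is asked for, a point or a joint stands for the part that bears it (a point fixed in the world has none). Each returns a list of dicts, best first, with "p" (0 to 1); they miss things now and then, are a little off and sometimes report something else, mostly with a low value. They report only what shows in the picture. A call takes as long as a camera call. They do not tell look-alikes from the thing itself.
- spotter.search_frame(camera, name): "position" ([x, y, z] in m, in world coordinates, good to about 4 mm: the middle of the surface that is visible of it).
The state is a dict: "t": time; "joint_pos": joint angles; "qd": joint speeds; "joint_efforts": joint torques, N m; "eef_pos": TCP position; "ee_rot": TCP orientation; "ft_force": force on the tool from outside, world axes, zero at the start; "moment": the same for the moment, N m; "grip_width": finger opening in m; "grip_force": force on a finger pad.
Only numpy, scipy, OpenCV 4.12 (cv2) and the standard library are available. Lean on these libraries where they do the work, as an engineer would, in place of code of your own. Each camera call takes 0.05 s, during which the arm holds its last target. There are 200 camera calls.

## Task

Measure the wooden drawer divider that lies on the worktop: take the tape measure, hook its end over the divider's plain right-hand end, back the case away over the top against the spring, and stand the case on the worktop behind the left end cap so that the spring draws its nose up flush against the cap. Press the lock button on top of the case fully down while the tape spans the divider like that, then lift the locked tape off and stand it upright on the worktop on the near (robot) side of the divider, clear of it, with the measured length still out. Pull gently, never let the blade snap back, and leave the pepper shaker, tea light and mug where they are.

Things in the scene. Friction and masses are not known exactly. Their poses are not given: they have to be found in the camera images.
- tape: Loose grey pocket tape measure with black side discs, about 0.37 kg. Origin: centre of its foot; z up, nose and blade towards its -x. Case 80 long (x -40 to 40), 38 wide (40 over the 50 mm side discs, centred at x 4, z 37), 66 high; the nose face at x -40 is flat from the foot up to z 48. Grip it across y at about x 4, z 34. Blade: stiff, straight, 16 wide, z 24 to 26.
- sleeve: Outer part of the expanding drawer divider: light wooden flat sleeve 150 x 80 x 20 mm, fixed, lying flat. Origin: centre of its underside. Its own x runs along the divider towards the end cap (to the robot's left); its own +y points to the near (robot) side. Its plain right-hand end face, to be hooked, is at x -75.
- slat: Inner part of the divider, which has been pulled out of the sleeve and is fixed there: wooden slat with an end cap 12 x 80 x 20 mm. Same axes as the sleeve. Origin: at the foot of the cap's outer (left) face, mid-width. Overall divider length, which varies from 200 to 250 mm, is from the sleeve's end face to this face.
- hook_edge (a point): Mid-width of the upper edge of the sleeve's right-hand end (20 mm above the worktop).
- cap_edge (a point): Mid-width of the upper edge of the cap's outer face at the left-hand end (20 mm above the worktop).
- tape_hook (a point): On the inner face (towards the case) of the steel hook at the blade's end, 8 mm above its tip, 7 mm below mid-blade. The hook is 18 wide, 2 thick and reaches down to 10 mm above foot level. Level, the nose below the blade would hit the 20 mm high divider: to hook on, tilt the case (and the tool) about 35 degrees nose-down above it, hook tip 8 to 11 mm below the divider's top.
- tape_nose (a point): On the nose face, mid-width, 12 mm above the foot. The nose reaches 24 mm below the blade, so while it backs over the divider the case must stay tilted nose-down about the hook (35 degrees at first, 10 will do at full length) until the nose is past the cap; then it is set level, foot on the worktop, where the blade passes 4 mm above the divider.
- tape_lock_top (a point): Middle of the top of the round lock button (18 mm across), 5 mm behind the middle of the case, 76 mm above the foot when up.
- tape_blade (a joint): How far the blade is drawn out (m), 0 to 0.23; nose face to hook inner face is 0.045 plus this (45 mm always stand out). The reel's spring winds it in with 2.7 N at 0, growing to 4.1 N at 0.23. Once locked it moves no more (1 mm of play); the tape still clamps the divider, so lift it off with the smooth hook end rising first (nose tipped up a few degrees).
- tape_lock (a joint): Lock button: 0 up (blade free), 0.006 fully down (blade locked); needs 4 to 6 N and stays down.
- pepper_shaker: Pepper shaker, 44 x 44 x 90 mm, behind the divider. Origin: centre of its underside. Leave alone.
- tea_light: Tea light, 38 mm across, 15 high, near the front edge at the left. Origin: centre of its underside. Leave alone.
- mug_table: White mug, 94 mm high, at the left behind the end cap. Origin: at its underside. Leave alone.
Things that resemble listed ones, but are neither listed nor needed, are in the scene too. What is shaped like the slat but pink is not meant.

How it is judged:
On the way, in this order (a step that is already met when the one before it is completed fails the run):
1. the hook has caught over the sleeve's right-hand end and the blade is drawn out by more than 60 mm (value of joint tape_blade above 0.06 m and x of tape_hook in the frame of sleeve between -0.092 and -0.068 m and y of tape_hook in the frame of sleeve between -0.032 and 0.032 m and height (world z) of tape_hook below 0.026 m and contact force between tape and sleeve above 0.8 N), for 0.2 s.
2. the lock button is pressed down while the hook sits on the sleeve's end and the case stands on the worktop with its nose flush against the cap (value of joint tape_lock above 0.0045 m and x of tape_hook in the frame of sleeve between -0.08 and -0.07 m and height (world z) of tape_hook below 0.025 m and x of tape_nose in the frame of slat between -0.004 and 0.005 m and y of tape_nose in the frame of slat between -0.032 and 0.032 m and height (world z) of tape below 0.006 m), for 0.2 s.
At the end, for the whole second after the job is handed in: The tape stands upright (7 degrees) at rest, foot on the worktop (6 mm), on the near side of the divider: foot centre over 60 mm, hook over 50 mm from the divider's centre line; lock still down (over 4.5 mm), blade still out (over 145 mm) (value of joint tape_lock above 0.0045 m and value of joint tape_blade above 0.145 m and height (world z) of tape below 0.006 m and angle between tape's own z axis and vertical below 0.12 rad and y of tape in the frame of sleeve above 0.06 m and y of tape_hook in the frame of sleeve above 0.05 m and linear speed of tape below 0.02 m/s); the robot touches nothing.
It fails at once if the blade snaps back (velocity of joint tape_blade below -0.8 m/s).
It fails at once if the tape pulls or presses on the sleeve with more than 25 N (contact force between tape and sleeve above 25 N).
It fails at once if the pepper shaker is moved by more than 30 mm (distance of pepper_shaker from where it was at the start of the episode above 0.03 m).
It fails at once if the tea light is moved by more than 30 mm (distance of tea_light from where it was at the start of the episode above 0.03 m).
It fails at once if the mug is moved by more than 30 mm (distance of mug_table from where it was at the start of the episode above 0.03 m).
It also fails if it takes over 69 s, if anything falls off the work surface, if the arm or the gripper's body presses on something with over 40 N, if the wrist force passes 120 N, or if a joint passes its speed limit or range.

## Working session

There is one attempt and no reset: what is moved stays moved. The work goes in short steps, each a Python script; the robot and the scene stay as the last script left them, time stands still between calls to the robot, and variables do not carry over. Pictures are saved under pics/ and viewed, at most 14 in all, crops included, and the job is handed in when it is done.

```bash
mkdir -p pics; ls; cat > h.py <<'E'
import numpy as np, cv2
from scipy.spatial.transform import Rotation as R
from workcell import bot, eoat, kinematics, cams, workorder, spotter
def K(i):
    f=200/np.tan(np.radians(i["fov_y"])/2)
    return np.array([[f,0,i["cx"]],[0,f,i["cy"]],[0,0,1.]]),np.array([i["k1"],0,0,0,0.])
def ray(i,px):
    k,d=K(i); n=cv2.undistortPointsIter(np.array([[px]],float),k,d,None,None,(3,100,1e-10))[0,0] if hasattr(cv2,'undistortPointsIter') else cv2.undistortPoints(np.array([[px]],float),k,d)[0,0]
    r=cv2.Rodrigues(np.array(i["rvec"],float))[0]; t=np.array(i["tvec"],float).ravel()
    return -r.T@t, r.T@np.array([n[0],n[1],1.])
def onz(i,px,z):
    c,d=ray(i,px); return c+d*(z-c[2])/d[2]
def tri(obs):
    A=np.zeros((3,3));b=np.zeros(3)
    for i,px in obs:
        c,d=ray(i,px); d=d/np.linalg.norm(d); P=np.eye(3)-np.outer(d,d);A+=P;b+=P@c
    return np.linalg.solve(A,b)
def proj(i,p):
    k,d=K(i); return cv2.projectPoints(np.array([p],float),np.array(i["rvec"],float),np.array(i["tvec"],float),k,d)[0][0,0]
E
python3 - <<'E'
from h import *
np.set_printoptions(precision=4,suppress=True)
for c in("top","side"):
    im=cams.read_camera(c); cv2.imwrite(f"pics/{c}0.png",im)
    i=cams.camera_info(c); print(c,i["fov_y"],i["k1"],ray(i,(320,200)))
    for n in("tape","tape_hook","tape_lock_top","sleeve","slat","hook_edge","cap_edge","pepper_shaker","tea_light","mug_table"):
        print(n,[(np.round(d["position"],3).tolist(),round(d["p"],2)) for d in spotter.search_frame(c,n)][:4])
print(bot.observe()["t"],bot.tcp_to_grasp)
E
```

```text
pics
top 49.26526885373193 -0.05568247113166891 (array([0.3333, 0.404 , 1.111 ]), array([ 0.1563, -0.0245, -0.9876]))
tape [([0.385, 0.25, 0.064], 0.92)]
tape_hook [([0.515, 0.185, 0.018], 0.56), ([0.418, 0.188, 0.027], 0.44)]
tape_lock_top []
sleeve [([0.516, 0.182, 0.02], 0.79)]
slat [([0.361, 0.635, 0.014], 0.72), ([0.476, 0.298, 0.018], 0.56)]
hook_edge [([0.517, 0.188, 0.021], 0.92)]
cap_edge [([0.362, 0.639, 0.018], 0.96), ([0.477, 0.296, 0.014], 0.86)]
pepper_shaker [([0.606, 0.261, 0.074], 0.49), ([0.38, 0.253, 0.064], 0.23)]
tea_light [([0.513, 0.188, 0.017], 0.5), ([0.39, 0.508, 0.008], 0.45)]
mug_table [([0.53, 0.564, 0.037], 0.78), ([0.519, 0.187, 0.02], 0.64)]
side 51.47698329807942 -0.09473009377019781 (array([ 0.5449, -0.689 ,  0.5029]), array([-0.0651,  0.9321, -0.3566]))
tape [([0.385, 0.223, 0.036], 0.8), ([0.47, 0.31, 0.015], 0.25)]
tape_hook []
tape_lock_top []
sleeve [([0.52, 0.159, 0.019], 0.9)]
slat [([0.357, 0.629, 0.011], 0.7), ([0.47, 0.308, 0.01], 0.57)]
hook_edge []
cap_edge [([0.47, 0.31, 0.015], 0.82), ([0.363, 0.634, 0.015], 0.64), ([0.519, 0.158, 0.017], 0.54)]
pepper_shaker [([0.616, 0.244, 0.044], 0.89)]
tea_light [([0.393, 0.496, 0.011], 0.49)]
mug_table [([0.526, 0.527, 0.058], 0.58)]
1.1 -0.0188
```

View pics/top0.png

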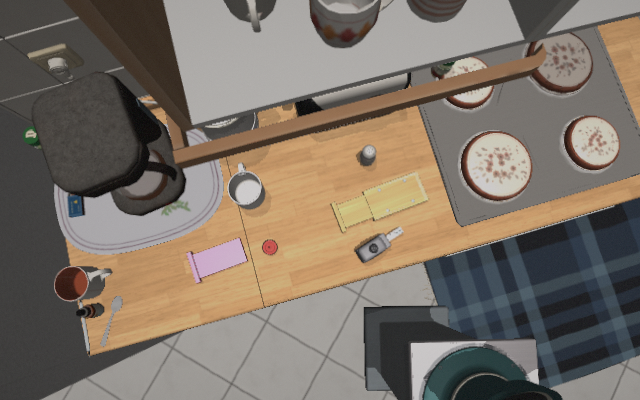

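View pics/side0.png

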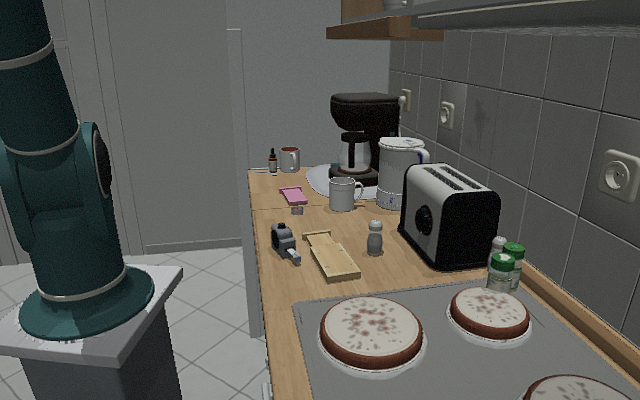

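Top view: tape case at (375,248) with blade towards (402,231); yellow divider from the cap at (335,216) to the plain end at (425,190). The pink one at (220,260) is the decoy. The side view agrees with this. Next I'll take wrist views from above.

```bash
cat >> h.py <<'E'
def tool(yaw,tilt=0.0):
    """tool rotation for a tape whose x axis has world yaw; tilt>0 = nose down. tool z = -tape z, tool y = -tape y"""
    T=R.from_euler('z',yaw)*R.from_euler('y',-tilt)
    return T*R.from_euler('x',np.pi)
E
python3 - <<'E'
from h import *
np.set_printoptions(precision=4,suppress=True)
i=cams.camera_info("top")
a=onz(i,(425,190),.02);b=onz(i,(335,216),.02);print(a,b)
yaw=np.arctan2(*(b-a)[[1,0]]);print("yaw",yaw)
s=bot.observe();print(s["ee_rot"],R.from_quat(s["ee_rot"]).as_matrix())
iw=cams.camera_info("wrist");c,d=ray(iw,(320,200));q=R.from_quat(s["ee_rot"]);print("cam in tool",q.inv().apply(c-s["eef_pos"]),q.inv().apply(d),iw["fov_y"])
for t in(0,np.radians(35)):
  for fl in (0,np.pi):
    for p in([.47,.25,.3],[.5,.2,.09],[.47,.32,.05]):
        print(t,fl,kinematics.ik(p,(tool(yaw,t)*R.from_euler('z',fl)).as_quat()))
E
```

```text
[0.5292 0.108  0.02  ] [0.4648 0.3397 0.02  ]
yaw 1.8419021757899383
[ 0.9798  0.2001 -0.     -0.0001] [[ 0.9199  0.3921 -0.0001]
 [ 0.3921 -0.9199  0.0001]
 [-0.     -0.0001 -1.    ]]
cam in tool [ 0.083  -0.0006 -0.1786] [-0.2749 -0.0002  0.9615] 68.72347194499646
0 0 [ 0.4274  0.4015 -1.2471  1.6948  0.3913  1.3314 -0.6203]
0 0 [ 0.337   0.6316 -1.015   1.9044  0.6494  0.9781 -0.7079]
0 0 [ 0.059   0.7345 -0.9639  1.8512  0.7364  0.961  -0.9674]
0 3.141592653589793 [ 0.3324  0.3273 -1.0834  1.6967  0.2993  1.2992  2.6021]
0 3.141592653589793 [ 0.3788  0.6727 -1.0851  1.9033  0.7075  1.0119  2.3886]
0 3.141592653589793 [ 0.1297  0.8105 -1.0878  1.8493  0.8445  1.0321  2.0983]
0.6108652381980153 0 [ 0.6126  0.3366 -0.9677  1.7962 -0.3693  1.142   0.1017]
0.6108652381980153 0 [ 0.4608  0.6304 -0.7008  1.9065 -0.2957  0.8268  0.3301]
0.6108652381980153 0 [ 0.3364  0.7496 -0.8395  1.9455 -0.1377  0.6002  0.0475]
0.6108652381980153 3.141592653589793 [-1.0577  0.3497  1.0855  1.8451 -0.8957  1.4473 -2.571 ]
0.6108652381980153 3.141592653589793 [ 0.1032  0.5326 -0.2343  1.9185 -0.6255  0.9168 -2.535 ]
0.6108652381980153 3.141592653589793 [-0.022   0.6013 -0.361   1.9568 -0.6681  0.6968 -2.6537]
```

```bash
python3 - <<'E'
from h import *
np.set_printoptions(precision=4,suppress=True)
import json
for k,p in enumerate(([.43,.17,.2],[.46,.27,.17])):
    bot.move_to(p,tool(1.84).as_quat())
    bot.dwell(.2)
    i=cams.camera_info("wrist");im=cams.read_camera("wrist");cv2.imwrite(f"pics/w{k}.png",im)
    json.dump({a:np.array(v).tolist() for a,v in i.items()},open(f"w{k}.json","w"))
    for n in("tape","tape_hook","tape_lock_top","tape_nose","sleeve","slat","hook_edge","cap_edge","pepper_shaker"):
        print(n,[(np.round(d["position"],4).tolist(),round(d["p"],2)) for d in spotter.search_frame("wrist",n)][:3])
print(bot.observe()["t"])
E
```

```text
tape []
tape_hook [([0.4167, 0.1963, 0.0262], 0.62)]
tape_lock_top [([0.3795, 0.2532, 0.077], 0.81)]
tape_nose [([0.3822, 0.2481, 0.0669], 0.94), ([0.4146, 0.1984, 0.0239], 0.58)]
sleeve [([0.5095, 0.1903, 0.017], 0.75)]
slat [([0.4722, 0.297, 0.0163], 0.71), ([0.4139, 0.2001, 0.0241], 0.28)]
hook_edge [([0.5113, 0.1922, 0.0212], 0.64)]
cap_edge [([0.4736, 0.2977, 0.011], 0.64)]
pepper_shaker [([0.6019, 0.2543, 0.0675], 0.75)]
tape [([0.3874, 0.2553, 0.0602], 0.75)]
tape_hook [([0.4185, 0.1939, 0.025], 0.68)]
tape_lock_top [([0.3815, 0.2556, 0.0789], 0.86)]
tape_nose [([0.3814, 0.2593, 0.079], 0.64), ([0.388, 0.2538, 0.0632], 0.63)]
sleeve [([0.5149, 0.1901, 0.0174], 0.87)]
slat [([0.4749, 0.2964, 0.0129], 0.73)]
hook_edge [([0.5138, 0.1928, 0.0241], 0.94)]
cap_edge [([0.4754, 0.2984, 0.0142], 0.96)]
pepper_shaker [([0.6014, 0.262, 0.0684], 0.58)]
5.75
```

View pics/w0.png

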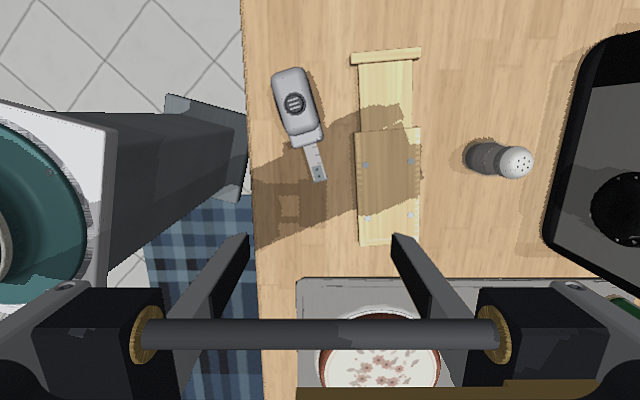

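View pics/w1.png

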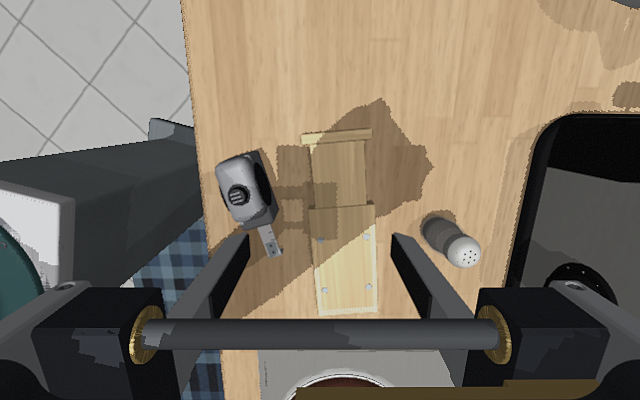

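w0 shows the cap's outer edge at (350,56)–(420,48), the sleeve end at about row 245, the button at (294,103) and the hook at (320,180). w1 shows the cap at (302,135)–(371,129), the sleeve end at about (314,314)–(376,312), the button at (237,196) and the hook at (275,254). I'll zoom in on both to refine these.

```bash
python3 - <<'E'
import cv2,numpy as np
a=cv2.imread("pics/w0.png")[40:255,260:435];b=cv2.imread("pics/w1.png")[115:330,208:383]
s=lambda m,:cv2.resize(m,None,fx=2.28,fy=2.79,interpolation=cv2.INTER_CUBIC)
im=np.hstack([cv2.resize(m,(400,491),interpolation=cv2.INTER_CUBIC) for m in(a,b)])
print(im.shape,400/175); cv2.imwrite("pics/z.png",im)
E
```

```text
(491, 800, 3) 2.2857142857142856
```

View pics/z.png

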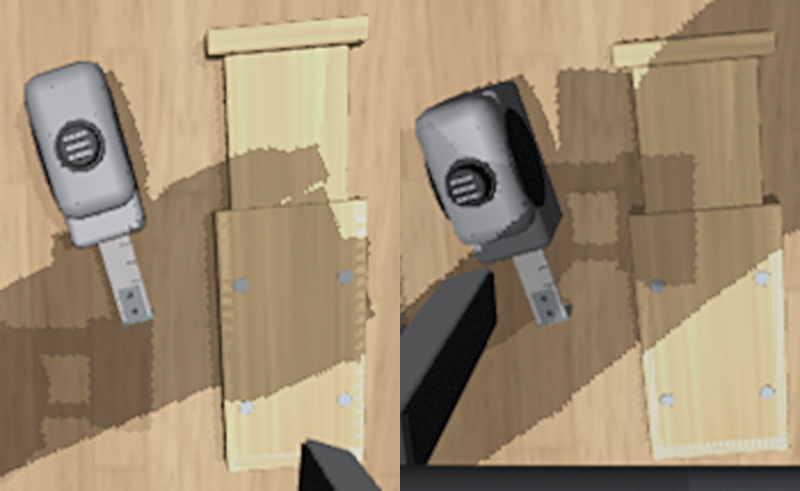

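The zoom gives clean corners for the divider's cap and sleeve, the button centre at (80,146) and (470,183), and the blade tip at (138,322) and (554,323).

```bash
python3 - <<'E'
from h import *
import json
np.set_printoptions(precision=4,suppress=True)
W=[json.load(open(f"w{k}.json")) for k in(0,1)]
f=400/175
L=lambda u,v:(260+(u+.5)/f-.5,40+(v+.5)/f-.5); Q=lambda u,v:(208+(u-400+.5)/f-.5,115+(v+.5)/f-.5)
P={"capN":(L(207,32),Q(613,45),.02),"capF":(L(367,17),Q(775,33),.02),"endN":(L(230,470),Q(654,458),.02),"endF":(L(360,460),Q(787,449),.02),
"sleN":(L(216,212),Q(630,215),.02),"sleF":(L(367,201),Q(778,205),.02),"btn":(L(80,146),Q(470,183),.076),"tip":(L(138,322),Q(554,323),.026)}
o={}
for n,(a,b,z) in P.items():
    A,B=onz(W[0],a,z),onz(W[1],b,z); o[n]=(A+B)/2
    print(n,A[:2],B[:2],"tri",tri([(W[0],a),(W[1],b)]))
c=(o["capN"]+o["capF"])/2;e=(o["endN"]+o["endF"])/2;s=(o["sleN"]+o["sleF"])/2
for x,y in((c,e),(s,e),(c,s)): print("len",np.linalg.norm(x-y),"yaw",np.arctan2(*(x-y)[[1,0]]))
for x,y in(("capF","capN"),("endF","endN"),("sleF","sleN")):
    d=o[y]-o[x];print("w",np.linalg.norm(d),"yaw",np.arctan2(d[1],d[0])-np.pi/2)
print("cap",c,"end",e,"sl",s)
d=o["btn"]-o["tip"];print("tape yaw",np.arctan2(d[1],d[0]),np.hypot(*d[:2]))
E
```

```text
capN [0.4236 0.3235] [0.4242 0.3253] tri [0.4239 0.3248 0.0138]
capF [0.4964 0.3506] [0.4974 0.3512] tri [0.4976 0.3513 0.0171]
endN [0.5048 0.1048] [0.5047 0.1053] tri [0.5051 0.1044 0.0188]
endF [0.5759 0.1309] [0.5771 0.1314] tri [0.5776 0.13   0.0175]
sleN [0.4532 0.243 ] [0.4538 0.2445] tri [0.454  0.2429 0.0148]
sleF [0.5274 0.2693] [0.5258 0.2699] tri [0.5268 0.2695 0.0193]
btn [0.3817 0.255 ] [0.3824 0.2583] tri [0.3807 0.2552 0.067 ]
tip [0.4292 0.1769] [0.4298 0.1774] tri [0.4295 0.1764 0.024 ]
len 0.2337411603349384 yaw 1.9211868967044885
len 0.14751718118996351 yaw 1.9208179032543669
len 0.08622400636929137 yaw 1.9218181927705367
w 0.07771449760484427 yaw -4.364732294399421
w 0.07636120638867253 yaw -4.36372456130437
w 0.07751979821711165 yaw -4.3731989546412935
cap [0.4604 0.3376 0.02  ] end [0.5406 0.1181 0.02  ] sl [0.4901 0.2567 0.02  ]
tape yaw 2.1087315540150526 0.09258283045249163
```

```bash
python3 - <<'E'
from h import *
np.set_printoptions(precision=4,suppress=True)
yaw=2.109; g=np.array([.3825,.2555,0]); q=tool(yaw).as_quat()
eoat.move_gripper(.068,40)
bot.move_to(g+[0,0,.13],q)
print(bot.move_straight(g+[0,0,.0152],rate=.1,threshold=8))
eoat.move_gripper(.02,45)
s=bot.observe();print(s["eef_pos"],s["ft_force"],s["grip_width"],s["grip_force"])
bot.move_straight(g+[0,0,.11],rate=.1)
s=bot.observe();print(s["eef_pos"],s["ft_force"],s["grip_width"],s["t"])
i=cams.camera_info("wrist")
Q=R.from_quat(s["ee_rot"])
T=lambda x,y,z: s["eef_pos"]+Q.apply([x-.004,-y,-(z-.015)])
for n,p in(("tip",(-.087,0,.026)),("btn",(.005,0,.076)),("tipL",(-.087,.009,.026)),("tipR",(-.087,-.009,.026))): print(n,proj(i,T(*p)))
im=cams.read_camera("wrist");cv2.imwrite("pics/g0.png",im)
for n in("tape_hook","tape_lock_top"): print(n,[(np.round(Q.inv().apply(np.array(d["position"])-s["eef_pos"]),4),d["p"]) for d in spotter.search_frame("wrist",n)])
E
```

```text
False
[0.3822 0.2553 0.0152] [-3.1251 -2.9034  5.6736] 0.03960148873223063 45.00116407871246
[0.3823 0.2553 0.1095] [-0.3486 -0.938  -3.7441] 0.040065994567257235 9.7417
tip [318.9587 368.6873]
btn [318.6227 300.15  ]
tipL [306.4352 368.6967]
tipR [331.4809 368.6747]
tape_hook [(array([-0.0856,  0.0004, -0.0115]), 0.75)]
tape_lock_top [(array([ 0.0034,  0.    , -0.0628]), 0.86)]
```

View pics/g0.png

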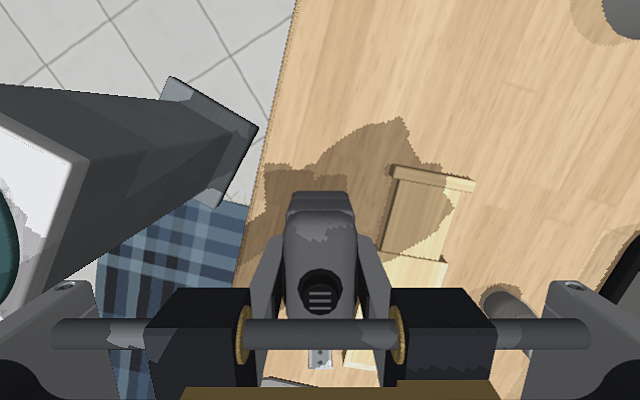

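The tape is held squarely. Predicted and seen tip and button positions agree to within 2 mm. Next is hooking on.

```bash
cat >> h.py <<'E'
YAW=1.920; U=np.array([np.cos(YAW),np.sin(YAW),0]); E0=np.array([.5406,.1181,0]); LEN=.236
def pose(u,h,tilt_deg,L):
    """TCP pose: hook tip (inner face) at u along the divider from its plain end, height h, nose L from hook"""
    t=np.radians(tilt_deg); T=R.from_euler('z',YAW)*R.from_euler('y',-t)
    return E0+U*u+[0,0,h]+T.apply([L+.044,0,.005]), tool(YAW,t).as_quat()
def st(m=""):
    s=bot.observe();f=np.array(s["ft_force"]);print(m,"t%.2f"%s["t"],"u%.4f"%((np.array(s["eef_pos"])-E0)@U),"z%.4f"%s["eef_pos"][2],"fu%.2f fz%.2f |f|%.2f"%(f@U,f[2],np.linalg.norm(f)),"w%.4f"%s["grip_width"]);return s
E
python3 - <<'E'
from h import *
p,q=pose(-.012,.09,35,.045); bot.move_to(p,q)
p,q=pose(-.012,.035,35,.045); bot.move_straight(p,q,rate=.1);bot.dwell(.2)
st("above")
import json
i=cams.camera_info("wrist");im=cams.read_camera("wrist");cv2.imwrite("pics/h0.png",im)
T=lambda u,v,z:E0+U*u+np.array([-U[1],U[0],0])*v+[0,0,z]
print("end corners",proj(i,T(0,.04,.02)),proj(i,T(0,-.04,.02)),"tip",proj(i,T(-.012-.0105,0,.035+.012)))
cams.read_camera("side")
p,q=pose(-.012,.010,35,.045); print(bot.move_straight(p,q,rate=.06,threshold=5));bot.dwell(.3);st("down")
p,q=pose(.012,.010,35,.045); print(bot.move_straight(p,q,rate=.03,threshold=2.0));bot.dwell(.3);st("hooked?")
cv2.imwrite("pics/side1.png",cv2.resize(cams.read_camera("side")[200:300,250:400],(750,500),interpolation=cv2.INTER_CUBIC))
E
```

```text
above t11.60 u0.0579 z0.0906 fu0.47 fz-3.38 |f|3.43 w0.0397
end corners [270.60501736 330.17061773] [366.85924955 330.16025797] tip [318.63816049 367.74790955]
False
down t12.57 u0.0580 z0.0653 fu-0.06 fz-3.20 |f|3.36 w0.0397
True
hooked? t13.36 u0.0687 z0.0641 fu-3.42 fz-5.06 |f|6.15 w0.0401
```

View pics/side1.png

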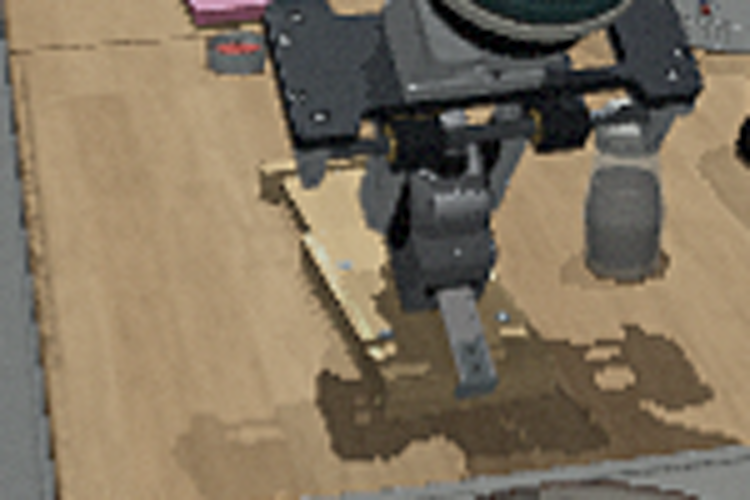

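Hooked: the spring pulls at about 3.4 N and the hook lies at the end edge in the picture. Now I back the case away.

```bash
python3 - <<'E'
from h import *
for L,t in((.06,33),(.085,29),(.115,25),(.15,20),(.185,15),(.22,11.5),(.25,10)):
    p,q=pose(-.001,.010,t,L); bot.move_straight(p,q,rate=.06)
    if L==.115: bot.dwell(.4)
    s=st(f"L{L}")
    if abs(s["ft_force"]@U if 0 else np.array(s["ft_force"])@U)<1.2: print("LOST?");break
bot.dwell(.2);st()
i=cams.camera_info("wrist");cv2.imwrite("pics/b0.png",cams.read_camera("wrist"))
cv2.imwrite("pics/side2.png",cv2.resize(cams.read_camera("side")[190:300,250:415],(750,500),interpolation=cv2.INTER_CUBIC))
E
```

```text
L0.06 t13.82 u0.0837 z0.0709 fu-2.81 fz-4.50 |f|5.35 w0.0395
L0.085 t14.42 u0.1089 z0.0766 fu-2.93 fz-4.11 |f|5.06 w0.0398
L0.115 t15.50 u0.1408 z0.0817 fu-2.99 fz-4.80 |f|5.66 w0.0396
L0.15 t16.29 u0.1791 z0.0809 fu-4.27 fz-3.99 |f|5.85 w0.0396
L0.185 t17.11 u0.2183 z0.0739 fu-3.50 fz-4.95 |f|6.08 w0.0395
L0.22 t17.90 u0.2561 z0.0674 fu-3.96 fz-5.15 |f|6.50 w0.0397
L0.25 t18.57 u0.2871 z0.0658 fu-3.45 fz-4.71 |f|5.83 w0.0398
 t18.77 u0.2871 z0.0659 fu-3.70 fz-4.67 |f|5.98 w0.0399
```

View pics/side2.png

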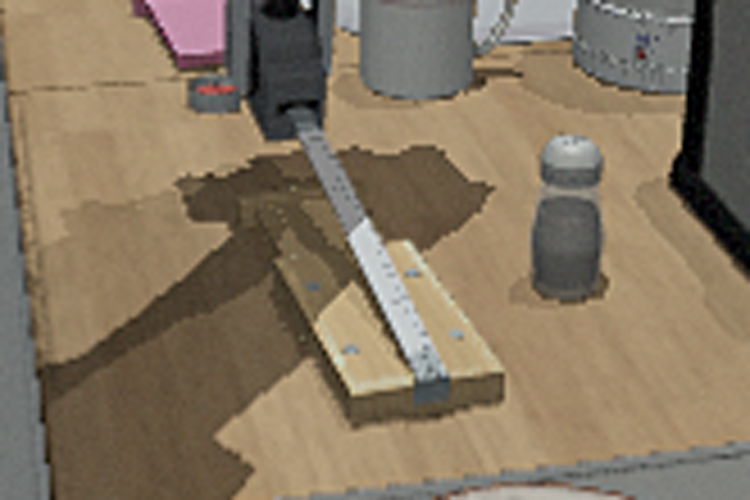

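The blade spans the divider with the hook on its end, and nothing was disturbed. Next I level the case, set it down and ease it to the cap.

```bash
python3 - <<'E'
from h import *
for L,t,h in((.256,10,.010),(.256,6,.0105),(.256,3,.0115),(.256,0,.0135)):
    p,q=pose(-.001,h,t,L); print(bot.move_straight(p,q,rate=.05,threshold=10)); st(f"t{t}")
p,q=pose(-.001,.008,0,.256); print(bot.move_straight(p,q,rate=.015,threshold=4)); s=st("down")
z=s["eef_pos"][2]
if z<.019:
    p,q=pose(-.001,.010,0,.226); p[2]=max(z,.0145); print(bot.move_straight(p,q,rate=.02,threshold=3.5)); bot.dwell(.2); st("cap")
    cv2.imwrite("pics/c0.png",cams.read_camera("wrist"))
    cv2.imwrite("pics/side3.png",cv2.resize(cams.read_camera("side")[190:300,250:415],(750,500),interpolation=cv2.INTER_CUBIC))
E
```

```text
False
t10 t19.13 u0.2937 z0.0671 fu-3.80 fz-4.90 |f|6.24 w0.0399
False
t6 t19.69 u0.2969 z0.0469 fu-4.35 fz-4.76 |f|6.46 w0.0398
False
t3 t20.13 u0.2984 z0.0324 fu-3.48 fz-4.78 |f|5.94 w0.0396
False
t0 t20.56 u0.2991 z0.0187 fu-4.76 fz-5.23 |f|7.08 w0.0401
True
down t20.88 u0.2985 z0.0152 fu-1.22 fz7.48 |f|7.59 w0.0398
True
cap t21.34 u0.2984 z0.0152 fu-0.42 fz6.37 |f|6.40 w0.0399
```

View pics/c0.png

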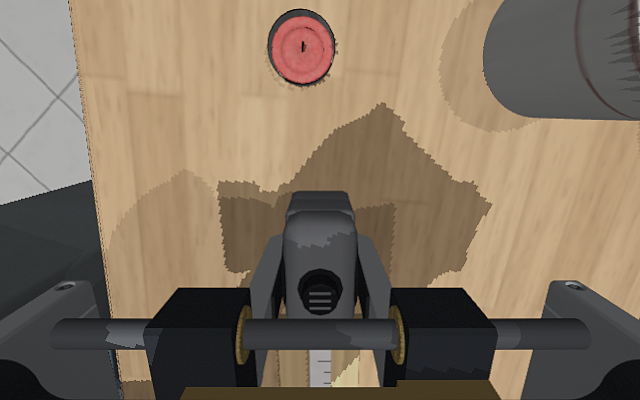

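Touchdown is level, with the foot on the worktop. The slide stopped early on foot friction, so I'll lift slightly and slide to the cap.

```bash
python3 - <<'E'
from h import *
p,q=pose(-.001,.010,0,.2555); p[2]=.0168; bot.move_straight(p,q,rate=.02);bot.dwell(.3);st("up")
p,q=pose(-.001,.010,0,.226); p[2]=.0168; print(bot.move_straight(p,q,rate=.02,threshold=4)); bot.dwell(.2); s=st("cap")
E
```

```text
up t22.02 u0.2984 z0.0167 fu-4.44 fz-4.57 |f|6.38 w0.0398
True
cap t23.18 u0.2795 z0.0163 fu4.98 fz1.25 |f|5.49 w0.0398
```

```bash
python3 - <<'E'
from h import *
s=bot.observe();p=np.array(s["eef_pos"]);q=tool(YAW).as_quat()
p[2]=.0145;bot.move_straight(p,q,rate=.01,threshold=4);st("lowered")
eoat.move_gripper(.068);bot.dwell(.3);st("rel")
up=p+[0,0,.11];bot.move_straight(up,q,rate=.12)
# close fingers, look from a spot where hook side and case show
bot.move_to(p+U*(-.02)+[0,0,.20],q);bot.dwell(.2)
s=st();i=cams.camera_info("wrist");im=cams.read_camera("wrist");cv2.imwrite("pics/d0.png",im)
print("tcp",p)
b=p+U*.001;b[2]=.076;print("btn pred",b,proj(i,b),"cap",proj(i,E0+U*.2355+[0,0,.02]))
for n in("tape_lock_top","tape_hook","cap_edge"): print(n,[(np.round(d["position"],4),round(d["p"],2)) for d in spotter.search_frame("wrist",n)])
E
```

```text
lowered t23.38 u0.2795 z0.0152 fu-1.43 fz6.80 |f|6.95 w0.0395
rel t24.32 u0.2797 z0.0150 fu0.64 fz0.59 |f|1.07 w0.0678
 t26.03 u0.2595 z0.2132 fu0.74 fz0.28 |f|1.00 w0.0680
tcp [0.44478291 0.38066558 0.0145    ]
btn pred [0.44444076 0.38160523 0.076     ] [320.01942207 175.23339737] cap [320.16065405 200.51856091]
tape_lock_top [(array([0.4426, 0.3862, 0.0775]), 0.79)]
tape_hook [(array([0.5117, 0.1988, 0.027 ]), 0.78)]
cap_edge [(array([0.4769, 0.3008, 0.0119]), 0.75)]
```

View pics/d0.png

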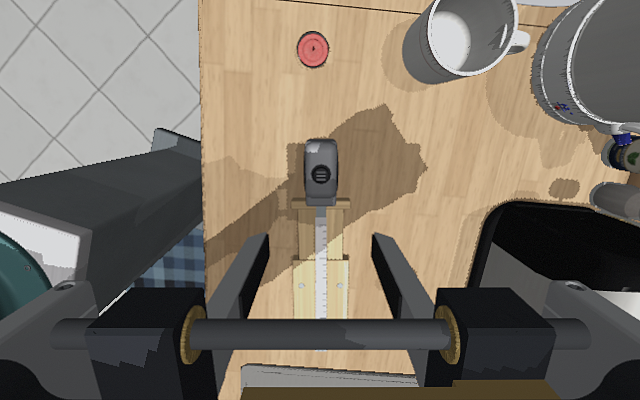

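The case stands with its nose on the cap and the button at (321,174), predicted (320,175). Pressing now.

```bash
python3 - <<'E'
from h import *
q=tool(YAW).as_quat();b=np.array([.4443,.3822,0])
eoat.move_gripper(0.0,10)
bot.move_to(b+[0,0,.10],q);bot.move_straight(b+[0,0,.081],q,rate=.08);bot.dwell(.2);st("pre")
print(bot.move_straight(b+[0,0,.066],q,rate=.012,threshold=13));st("pressed");bot.dwell(.4);st("held")
bot.move_straight(b+[0,0,.085],q,rate=.05);bot.dwell(.2)
st();print(bot.move_straight(b+[0,0,.068],q,rate=.015,threshold=2));s=st("touch again")
bot.move_straight(b+[0,0,.13],q,rate=.12)
E
```

```text
pre t28.45 u0.2812 z0.0814 fu-0.02 fz-1.19 |f|1.26 w0.0004
True
pressed t29.19 u0.2813 z0.0733 fu-0.32 fz5.65 |f|5.68 w0.0004
held t29.59 u0.2813 z0.0732 fu0.32 fz3.72 |f|3.80 w0.0004
 t30.18 u0.2810 z0.0848 fu0.13 fz0.11 |f|0.36 w0.0004
True
touch again t30.97 u0.2810 z0.0724 fu0.49 fz0.27 |f|1.10 w0.0004
```

The press may have stopped short: the tip reached z 0.073, and a button fully down would be at 0.070. I'll press again, deeper.

```bash
python3 - <<'E'
from h import *
q=tool(YAW).as_quat();b=np.array([.4443,.3822,0])
bot.move_straight(b+[0,0,.080],q,rate=.1);bot.dwell(.2);st("pre")
for z in(.075,.073,.072,.071,.070,.069,.068):
    r=bot.move_straight(b+[0,0,z],q,rate=.01,threshold=20);bot.dwell(.15);s=st(f"{z} {r}")
    if r or s["ft_force"][2]>14: break
bot.dwell(.4);st("held")
bot.move_straight(b+[0,0,.13],q,rate=.12)
E
```

```text
pre t32.44 u0.2812 z0.0806 fu-0.04 fz0.05 |f|0.43 w0.0002
0.075 False t33.24 u0.2812 z0.0750 fu0.26 fz0.09 |f|0.72 w0.0007
0.073 False t33.74 u0.2811 z0.0730 fu-0.22 fz0.77 |f|0.88 w0.0004
0.072 False t34.14 u0.2811 z0.0720 fu0.31 fz1.56 |f|1.77 w0.0004
0.071 False t34.54 u0.2811 z0.0710 fu-0.60 fz2.18 |f|2.33 w0.0005
0.07 False t34.94 u0.2812 z0.0702 fu-0.07 fz5.80 |f|5.82 w0.0005
0.069 False t35.34 u0.2815 z0.0701 fu-2.71 fz18.95 |f|19.36 w0.0007
held t35.74 u0.2815 z0.0701 fu-1.65 fz19.54 |f|19.95 w0.0003
```

The button is fully down: solid stop at 0.070 m. Now I regrip, tip the nose up and lift off, after checking where the worktop's front edge is.

```bash
python3 - <<'E'
from h import *
import json
i=json.load(open("w1.json"));a=onz(i,(185,30),0);b=onz(i,(205,230),0);print("edge",a,b)
V=np.array([-U[1],U[0],0]); d=(b-a)/np.linalg.norm(b-a); n=np.array([-d[1],d[0],0]); n*=np.sign(n[0])
for v in(.08,.09,.1): print(v,"dist to front edge",(E0+U*.25+V*v-a)@n)
q=tool(YAW).as_quat();p=np.array([.4448,.3807,.0152])
eoat.move_gripper(.068,40)
bot.move_straight(p,q,rate=.1,threshold=8);eoat.move_gripper(.02,45);bot.dwell(.2);st("grip")
p0=np.array(bot.observe()["eef_pos"]);p0[2]=max(p0[2],.015)
piv=p0+U*.036-[0,0,.003]
for t,dz in((1,.0006),(2,.001),(3,.0015),(4.5,.002),(6,.003)):
    T=R.from_euler('z',YAW)*R.from_euler('y',np.radians(t))
    pp=piv+T.apply([-.036,0,.003])+[0,0,dz]; bot.move_straight(pp,tool(YAW,-np.radians(t)).as_quat(),rate=.012,threshold=15); st(f"tip{t}")
pp=pp+[0,0,.05];bot.move_straight(pp,None,rate=.06);bot.dwell(.3);st("up")
cv2.imwrite("pics/side4.png",cv2.resize(cams.read_camera("side")[170:300,225:420],(750,500),interpolation=cv2.INTER_CUBIC))
E
```

```text
edge [0.27780279 0.39625283 0.        ] [0.33441826 0.17565742 0.        ]
0.08 dist to front edge 0.08132951645130439
0.09 dist to front edge 0.0713774760409596
0.1 dist to front edge 0.06142543563061485
grip t39.58 u0.2795 z0.0153 fu-1.32 fz3.52 |f|3.82 w0.0398
tip1 t39.83 u0.2788 z0.0161 fu-4.95 fz-3.36 |f|5.99 w0.0400
tip2 t40.08 u0.2782 z0.0170 fu-8.62 fz-4.29 |f|9.64 w0.0395
tip3 t40.33 u0.2778 z0.0180 fu-10.71 fz-5.56 |f|12.09 w0.0397
tip4.5 t40.60 u0.2774 z0.0194 fu-13.19 fz-5.23 |f|14.20 w0.0398
tip6 t40.91 u0.2771 z0.0213 fu-14.18 fz-6.47 |f|15.60 w0.0397
up t42.19 u0.2758 z0.0708 fu-19.97 fz-9.99 |f|22.41 w0.0400
```

View pics/side4.png

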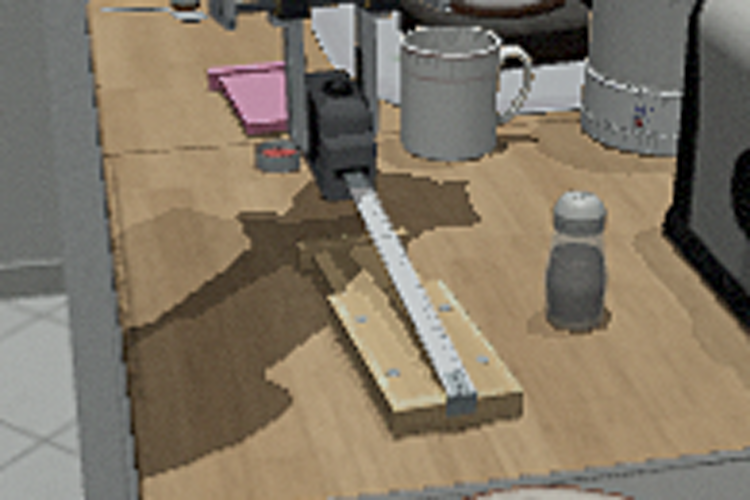

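The hook stayed caught and the case pitched in the grip, so the blade is under about 20 N of tension. I'll relieve it by moving towards the hook end, which also takes the hook off outward while the nose is clear above the cap.

```bash
python3 - <<'E'
from h import *
p=np.array(bot.observe()["eef_pos"])
for k in range(1,12):
    bot.move_straight(p-U*.002*k,None,rate=.02,threshold=22); s=st(k)
    if np.array(s["ft_force"])@U>4: print("pushing");break
bot.dwell(.2);st()
cv2.imwrite("pics/side5.png",cv2.resize(cams.read_camera("side")[170:300,225:420],(750,500),interpolation=cv2.INTER_CUBIC))
E
```

```text
1 t42.71 u0.2738 z0.0708 fu-3.09 fz-4.78 |f|5.77 w0.0402
2 t42.96 u0.2721 z0.0710 fu-0.69 fz-4.09 |f|4.18 w0.0399
3 t43.21 u0.2697 z0.0709 fu0.31 fz-3.72 |f|3.76 w0.0398
4 t43.46 u0.2676 z0.0708 fu-0.38 fz-3.46 |f|3.60 w0.0397
5 t43.71 u0.2656 z0.0708 fu1.37 fz-3.54 |f|3.88 w0.0397
6 t43.96 u0.2636 z0.0708 fu0.33 fz-2.64 |f|2.76 w0.0400
7 t44.21 u0.2616 z0.0708 fu-0.44 fz-4.05 |f|4.13 w0.0398
8 t44.46 u0.2596 z0.0708 fu0.46 fz-3.93 |f|3.96 w0.0398
9 t44.71 u0.2576 z0.0708 fu0.06 fz-2.93 |f|2.96 w0.0398
10 t44.96 u0.2556 z0.0708 fu0.20 fz-3.17 |f|3.18 w0.0400
11 t45.21 u0.2536 z0.0708 fu0.59 fz-3.51 |f|3.57 w0.0400
 t45.41 u0.2538 z0.0708 fu-1.17 fz-3.75 |f|3.99 w0.0398
```

View pics/side5.png

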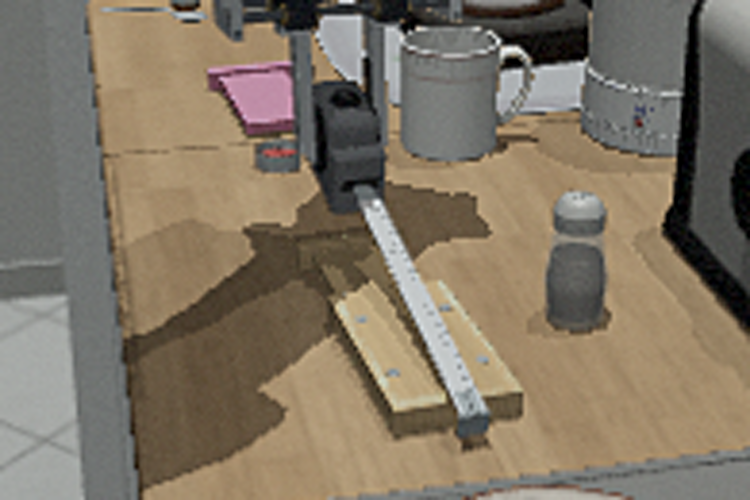

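The hook is now clear, about 18 mm beyond the end, and the force is near zero. From the geometry the tape sits about 17.5° nose-down relative to the tool. I'll raise it, move to the near side and level it with the tool at −17.5°, then check.

```bash
cat >> h.py <<'E'
V=np.array([-U[1],U[0],0])
def tcp(G,t):
    return G-(R.from_euler('z',YAW)*R.from_euler('y',np.radians(t))).apply([0,0,.0188])
E
python3 - <<'E'
from h import *
s=bot.observe();p=np.array(s["eef_pos"]);bot.move_straight(p+[0,0,.04],None,rate=.1)
G=E0+U*.256+V*.092
print("G",G,kinematics.ik(tcp(G+[0,0,.034],17.5),tool(YAW,-np.radians(17.5)).as_quat()))
q=tool(YAW,-np.radians(17.5)).as_quat()
bot.move_straight(tcp(G+[0,0,.13],17.5),q,rate=.1)
bot.move_straight(tcp(G+[0,0,.055],17.5),q,rate=.1,threshold=8);bot.dwell(.2);s=st()
i=cams.camera_info("side");im=cams.read_camera("side")
# expected hook top for level tape
print("level hook pred px in crop", (proj(i,G-U*.285+[0,0,.055-.009])-[200,170])*[750/220,500/147])
cv2.imwrite("pics/side6.png",cv2.resize(im[170:317,200:420],(750,500),interpolation=cv2.INTER_CUBIC))
print([(np.round((np.array(d["position"])-E0)@U,4),np.round((np.array(d["position"])-E0)@V,4),d["position"][2],round(d["p"],2)) for d in spotter.search_frame("side","tape_hook")])
E
```

```text
G [0.36656231 0.32717147 0.        ] [-0.5173213   0.61298162 -0.54413438  1.96292978  0.67865566  0.96596745
 -1.1436752 ]
 t48.17 u0.2505 z0.0376 fu-0.39 fz-3.78 |f|3.85 w0.0395
level hook pred px in crop [363.23505421 360.11585415]
[(np.float64(0.0028), np.float64(0.0895), 0.0477, 0.67)]
```

View pics/side6.png

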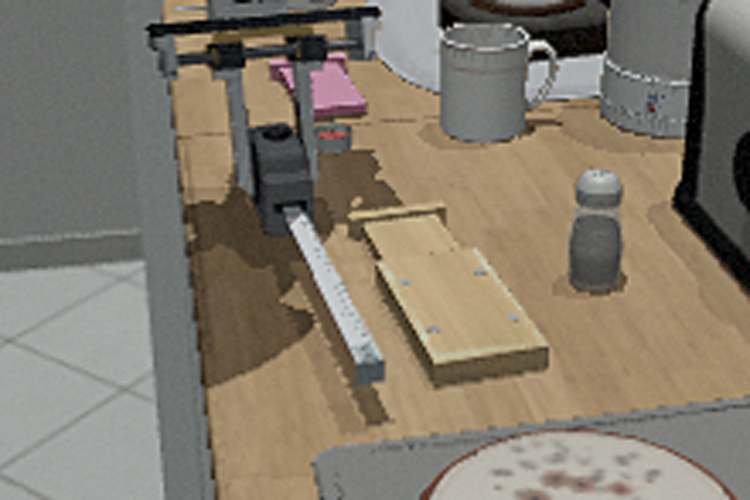

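The hook end is at (370,360) against a level prediction of (363,360), so the tape is level and clear. Now I set it down, release and hand in.

```bash
python3 - <<'E'
from h import *
G=E0+U*.256+V*.092; q=tool(YAW,-np.radians(17.5)).as_quat()
print(bot.move_straight(tcp(G+[0,0,.030],17.5),q,rate=.03,threshold=6));st("down")
eoat.move_gripper(.060,20);bot.dwell(.2)
p=np.array(bot.observe()["eef_pos"]);z=R.from_quat(q).apply([0,0,1])
bot.move_straight(p-z*.11,q,rate=.12);bot.dwell(.3);st()
im=cams.read_camera("side");cv2.imwrite("pics/side7.png",cv2.resize(im[170:317,200:420],(750,500),interpolation=cv2.INTER_CUBIC))
for n in("tape_hook","tape_lock_top"):
  print(n,[(np.round((np.array(d["position"])-E0)@U,4),np.round((np.array(d["position"])-E0)@V,4),d["position"][2],round(d["p"],2)) for d in spotter.search_frame("side",n)])
E
```

```text
True
down t48.92 u0.2502 z0.0171 fu-0.55 fz4.13 |f|4.16 w0.0396
 t51.02 u0.2829 z0.1218 fu-0.03 fz-0.07 |f|1.03 w0.0601
tape_hook [(np.float64(0.0087), np.float64(0.0931), 0.0251, 0.78)]
tape_lock_top []
```

View pics/side7.png

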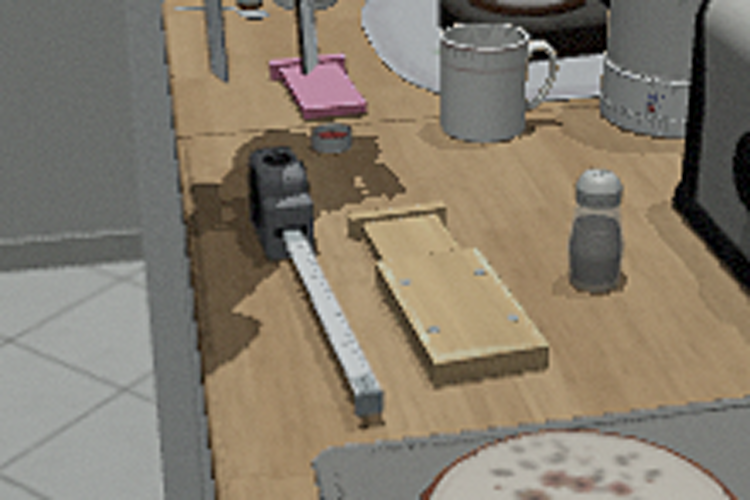

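The tape stands upright on the near side with the blade out, the robot is clear of it, and the other objects haven't moved.

```bash
python3 -c "
from workcell import workorder
print(workorder.close_job())"
```

```text
the job is handed in; nothing more can be done
None
```

The job is handed in at about 51 s of the 69 s limit: the divider measures about 236 mm, and the locked tape stands upright on its near side with the length still out; the first lift-off caught on the hook and pulled at about 20 N (limit 25 N) before I freed it, and no verdict was returned.

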